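# Packing the craft caddy

## Task

Clear up after the craft session: pack the glue bottle, the glue stick, the roll of masking tape and the paper punch into the wooden caddy, each fully down in the holder made for it - the bottle upright inside the wide collar, the stick upright inside the narrow collar, the tape lying flat over the peg, the punch the right way up and lengthwise in the rectangular frame. The salt shaker and the napkin ring belong to the dining table: leave them standing where they are.

Things in the scene. Friction and masses are not known exactly. Their poses are not given: they have to be found in the camera images.
- glue_bottle_mid (a point): Small white squeeze bottle of glue, standing upright on the table: round body 38 mm across and 56 mm high, sloping shoulder, then a grey pointed cone nozzle; 88 mm high in all, about 60 g. The point is on its axis, 44 mm above its underside, in the straight part of the body; z is up along the axis.
- glue_stick_mid (a point): Slim glue stick, standing upright on the table: plain white cylinder 24 mm across and 84 mm high with a grey foot 22 mm across and 10 mm high and a flat top; about 35 g. The point is on its axis, 42 mm above its underside; z is up along the axis.
- tape_roll_mid (a point): Roll of beige masking tape lying flat: ring 60 mm outside diameter, 30 mm high, thick-walled, with a through hole 34 mm across lined with cardboard; about 50 g. The point is in the middle of the hole, half-way up (15 mm above the underside); z is the ring's axis. It can be gripped across its outside.
- paper_punch_mid (a point): Craft paper punch resting on its base: black block 70 mm long (its x) by 46 mm wide (its y) by 35 mm high, with flat upright sides, a paper slot 4 mm high at the +x end (11 to 15 mm up) and on top a steel press pad 46 by 34 mm, 42 mm high in all; about 140 g. The point is over the middle of its footprint, 20 mm above its underside; z is up.
- bottle_holder_seat (a point): Holder for the glue bottle: an upright round collar of 58 mm inside diameter, wall 3 mm, standing 22 mm above the middle of the plate. It stands on a grey plate 104 mm square, 4 mm thick. The point is the middle of the plate's upper face, on which the thing's underside comes to stand, 9 mm above the table; z is up, x and y run along the plate's sides.
- stick_holder_seat (a point): Holder for the glue stick: an upright round collar of 44 mm inside diameter, wall 3 mm, standing 22 mm above the middle of its plate. Plate, point and axes as for the bottle's holder. The four holders lie fixed, two by two in any arrangement, 106 mm between centres, in a low wooden carrier 226 mm square with walls 14 mm high.
- tape_holder_seat (a point): Holder for the tape: a plain upright peg 14 mm across, with a chamfered top, standing 16 mm above the middle of the plate. Plate, point and axes as for the bottle's holder.
- punch_holder_seat (a point): Holder for the paper punch: a rectangular frame standing 12 mm above the plate, 90 mm long inside (along x) by 68 mm wide inside (along y), walls 4 mm; the punch goes in lengthwise, either end first. Plate, point and axes as for the bottle's holder.
- salt_shaker_mid (a point): Salt shaker, to be left where it is: white ceramic body, 40 mm across at the foot and slightly tapered, with a rounded steel dome on top; 75 mm high. The point is on its axis, 37.5 mm above its underside; z is up.
- napkin_ring_mid (a point): Wooden napkin ring, to be left where it is: thin-walled ring lying flat, 58 mm outside diameter, 34 mm high, with a wide hole 50 mm across. The point is in the middle of the hole, half-way up (17 mm); z is its axis.

How it is judged (in metres and radians):
At the end, for the whole second after the job is handed in: Each of the four things upright and fully down (4 mm) in its own holder, within 14 mm of its middle (punch 18 mm, and within 0.4 rad of the frame's length), tilted under 0.12 rad, released, at rest; salt shaker and napkin ring upright, within 25 mm of where they stood (horizontal distance between glue_bottle_mid and bottle_holder_seat below 0.014 m and z of glue_bottle_mid in the frame of bottle_holder_seat between 0.04 and 0.048 m and angle between each of glue_bottle_mid, glue_stick_mid, paper_punch_mid, salt_shaker_mid, napkin_ring_mid's own z axis and vertical below 0.12 rad and linear speed of each of glue_bottle, glue_stick, tape_roll, paper_punch below 0.02 m/s and angular speed of each of glue_bottle, glue_stick, tape_roll, paper_punch below 0.2 rad/s and horizontal distance between glue_stick_mid and stick_holder_seat below 0.014 m and z of glue_stick_mid in the frame of stick_holder_seat between 0.038 and 0.046 m and horizontal distance between tape_roll_mid and tape_holder_seat below 0.014 m and z of tape_roll_mid in the frame of tape_holder_seat between 0.011 and 0.019 m and angle between the z axis of tape_roll_mid and the z axis of tape_holder_seat, either way round below 0.12 rad and horizontal distance between paper_punch_mid and punch_holder_seat below 0.018 m and z of paper_punch_mid in the frame of punch_holder_seat between 0.016 and 0.024 m and angle between the x axis of paper_punch_mid and the x axis of punch_holder_seat, either way round below 0.4 rad and distance of each of salt_shaker_mid, napkin_ring_mid from where it was at the start of the episode below 0.025 m); the robot touches nothing.
It fails at once if the salt shaker is pushed or carried away (distance of salt_shaker_mid from where it was at the start of the episode above 0.03 m).
It fails at once if the napkin ring is pushed or carried away (distance of napkin_ring_mid from where it was at the start of the episode above 0.03 m).
It also fails if it takes over 102 s, if anything falls off the work surface, if the arm or the gripper's body presses on something with over 40 N, if the wrist force passes 120 N, or if a joint passes its speed limit or range.

## Robot

A 6-joint arm with a two-finger parallel gripper is mounted at the origin on the work surface. World frame = base frame: x ahead of the robot, y to its left, z up, the work surface at z = 0. Lengths are in m, angles in degrees, forces in N, time in s.
With the tool pointing down it reaches from about 0.25 to 0.725 m from the base axis. Payload 9.7 kg.
Tool frame: the origin (TCP) lies midway between the tips of the shut fingers; the grasp point (between the pads) lies 19 mm behind it; z points along the fingers, y is the direction in which the jaws open and shut (so a half turn about z gives the same grasp; the last joint's range is limited). The gripper opens to 85 mm and grips with 20 to 120 N. Pads are 22 mm wide; open, the fingers measure 114 mm over their backs; the gripper's body (76 mm by 85 mm) begins 54 mm behind the grasp point. The pads swing forward as they close: fully open they stand 13 mm farther back than shut.
Start: joints at [74.313, 4.979, 10.078, 95.1, 0, 90], TCP at [0.149, 0.53, 0.231] pointing down, gripper open.
Joint ranges: [-179.16, 179.16], [-48.56, 103.87], [-65.8, 70.77], [-126.05, 130.52], [-82.76, 87.17], [-180, 180]. Speed limits (degrees/s): [127.2, 127.2, 147.25, 180, 180, 180].

## Interface

Orientations are given as [roll, pitch, yaw] about the fixed x, y, z axes, in that order (R = Rz(yaw) Ry(pitch) Rx(roll)).
In Python, from workcell import bot, camera, recognise gives the robot as it stands. The module is installed in compiled form; this text tells all that it offers.
- The arm moves only by the tool apply_moves, never from a script. Its argument "targets" is one flat list of numbers, 7 for each row, row after row: the shift along the world's x, y, z in units of 30 mm (1.0 is 30 mm), then the turn, a rotation vector about the world's x, y, z in units of 6 degrees (1.0 is 6 degrees), then the opening, from 0 (shut) to 1 (fully open). A call has 1 to 5 rows; each row is the pose to reach, as a shift and turn from the pose commanded when the call began; what a row does not reach only later rows make up. A row lasts 1/10 s, in which the tool goes at most 50 mm and 8.59 degrees, less where a joint would pass 70% of its speed; a pose out of reach is approached as far as the arm can. A call with a gripper value outside its range is refused whole. The fingers move at their own pace and stop on an object; "newtons" is the grip in N (left out, the last holds). Time passes only in rows, so rows that repeat a pose let the fingers close. It gives the time, the measured TCP pose, the force and the opening at its end, in the units of the state.
- bot.get_obs(): the state, without advancing time (a new reading comes with each control period).
- camera(name): name is "scene" or "top" or "wrist"; returns a dict with "img" (384x512x3 uint8, red, green, blue), "intrinsics" (3x3 intrinsics, pixels), "origin" and "rotation" of the camera in the world. Camera axes: x right, y up, looking along -z (the intrinsics and any distortion apply to the point x, -y, -z); pixel columns grow to the right and rows downward; lengths in m; the calibration is good to about 2 mm. A picture is of the moment at which its call begins. There is no depth.
- bot.job_done(): hands the job in, once; it reports no verdict.
Trained networks look in the newest picture that a camera, given by its name, has taken for a name from the list of things; names that differ only in an ending like _2 or _b are one class to them, and where a whole thing is asked for, a point or a joint stands for the part that bears it (a point fixed in the world has none). Each returns a list of dicts, best first, with "conf" (0 to 1); they miss things now and then, are a little off and sometimes report something else, mostly with a low value. They report only what shows in the picture. A call takes as long as a camera call.
- recognise(query, camera): "box" ([left, top, right, bottom] in pixels, round what is visible of it).
The state is a dict: "time": time; "q": joint angles; "qd": joint speeds; "joint_efforts": joint torques, N m; "ee_pos": TCP position; "tcp_rot": TCP orientation; "wrist_force": force on the tool from outside, world axes, zero at the start; "torque": the same for the moment, N m; "opening": finger opening in m.
Only numpy, scipy, OpenCV 4.12 (cv2) and the standard library are available. Lean on these libraries where they do the work, as an engineer would, in place of code of your own. Each camera call takes 0.05 s, during which the arm holds its last target.

## Working session

There is one attempt and no reset: what is moved stays moved. The work goes in short steps, Python scripts to look and compute and a tool call to move; the robot and the scene stay as the last step left them, time stands still between calls to the robot, and variables do not carry over. Pictures are saved under pics/ and viewed, and the job is handed in when it is done.

Besides the shell and the picture viewer there is one more tool, called after "Call:" by a JSON object that holds its "name" and its "arguments". apply_moves: Moves the arm, as the interface text tells. Its arguments: {"type":"object","properties":{"targets":{"type":"array"},"newtons":{"type":"number"}},"required":["targets"]}

```bash
ls; mkdir -p pics
python3 - <<'E'
from workcell import bot,camera,recognise
import cv2,json
o=bot.get_obs();print(o)
names="glue_bottle_mid glue_stick_mid tape_roll_mid paper_punch_mid bottle_holder_seat stick_holder_seat tape_holder_seat punch_holder_seat salt_shaker_mid napkin_ring_mid".split()
for c in ["top","scene"]:
    d=camera(c);cv2.imwrite(f"pics/{c}0.png",d["img"][:,:,::-1])
    print(c,d["intrinsics"],d["origin"],d["rotation"],[k for k in d])
    for n in names:
        try: print(n,[(r["conf"],[round(float(x)) for x in r["box"]]) for r in recognise(n,c)][:3])
        except Exception as e: print(n,e)
E
```

```text
pics
{'time': 0.0, 'q': array([7.43114281e+01, 5.00969053e+00, 1.00355915e+01, 9.50994144e+01,
       2.01665078e-03, 9.00005315e+01]), 'qd': array([-0.00443124, -0.1120811 , -0.04937687,  0.03889273,  0.00483082,
       -0.01002838]), 'joint_efforts': array([ 7.18933297e-04, -5.20392609e+01,  4.64797461e+01,  1.65958417e-02,
        4.09436188e-05,  4.04824164e-05]), 'ee_pos': array([0.14865463, 0.52929799, 0.23060678]), 'tcp_rot': array([-1.79926487e+02, -2.01596713e-03,  1.64310894e+02]), 'wrist_force': array([ 0.0275309 , -0.4153617 , -1.21687688]), 'torque': array([ 0.00913827,  0.01803546, -0.03717497]), 'opening': 0.0851753719264499}
top [[365.51847526   0.         260.64381855]
 [  0.         365.51847526 185.23007921]
 [  0.           0.           1.        ]] [0.36915381 0.00322049 1.09516807] [  8.54862859  -0.66606143 -91.24472554] ['img', 'intrinsics', 'origin', 'rotation']
glue_bottle_mid [(0.53, [360, 159, 373, 173]), (0.15, [259, 175, 298, 216])]
glue_stick_mid []
tape_roll_mid [(0.84, [146, 157, 170, 173])]
paper_punch_mid [(0.8, [381, 191, 410, 219]), (0.41, [358, 1
[... 392 characters left out ...]
47]
 [  0.           0.           1.        ]] [1.11237476 0.69686346 0.97329459] [ 44.96075208   1.10128439 138.81448671] ['img', 'intrinsics', 'origin', 'rotation']
glue_bottle_mid [(0.64, [171, 140, 181, 163])]
glue_stick_mid [(0.75, [366, 220, 375, 242])]
tape_roll_mid [(0.65, [305, 268, 326, 296]), (0.44, [183, 120, 204, 137])]
paper_punch_mid [(0.89, [184, 119, 204, 137])]
bottle_holder_seat [(0.94, [194, 186, 243, 222])]
stick_holder_seat [(0.7, [227, 170, 272, 205])]
tape_holder_seat [(0.96, [216, 208, 260, 247])]
punch_holder_seat [(0.58, [248, 193, 295, 227]), (0.16, [226, 172, 274, 204])]
salt_shaker_mid [(0.66, [226, 121, 238, 144])]
napkin_ring_mid [(0.65, [374, 264, 403, 295])]
```

Run:
```python
import cv2
a=cv2.imread("pics/top0.png");b=a[125:265,90:430];cv2.imwrite("pics/top0z.png",cv2.resize(b,None,fx=2.3,fy=2.3,interpolation=cv2.INTER_CUBIC))
a=cv2.imread("pics/scene0.png");b=a[100:320,150:430];cv2.imwrite("pics/scene0z.png",cv2.resize(b,None,fx=2.7,fy=2.7,interpolation=cv2.INTER_CUBIC))
```

```text
(no output)
```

View pics/top0.png

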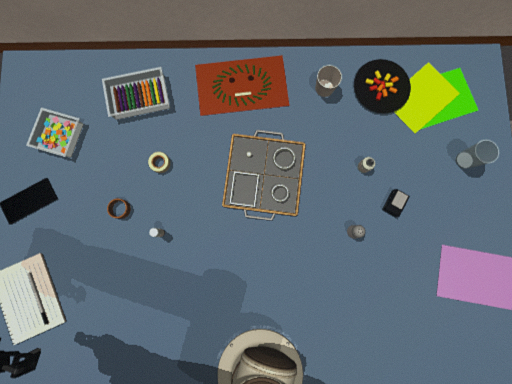

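View pics/top0z.png

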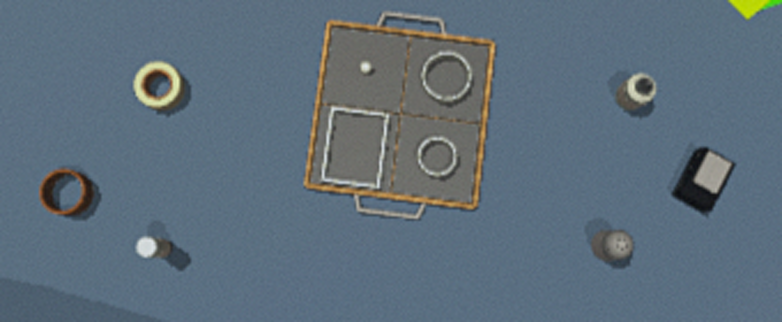

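View pics/scene0z.png

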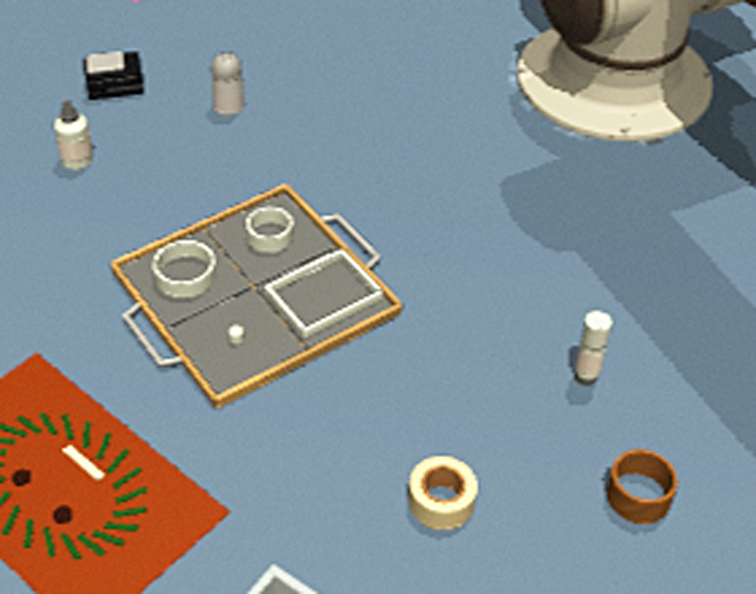

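The top view shows the tape at (158,162), the napkin ring at (118,208), the stick at (154,232), the bottle at (369,163), the punch at (396,202) and the salt shaker at (358,232). The caddy is centred near (264,174). The peg is up-left, the wide collar up-right, the frame down-left and the narrow collar down-right.

```bash
cat > h.py <<'E'
import numpy as np,cv2
from scipy.spatial.transform import Rotation as Ro
def RM(e):
    e=np.array(e); return e if e.shape==(3,3) else Ro.from_euler('xyz',e,degrees=True).as_matrix()
def onplane(d,px,z):
    px=np.atleast_2d(px).astype(float);K=d["intrinsics"]
    v=np.c_[(px[:,0]-K[0,2])/K[0,0],-(px[:,1]-K[1,2])/K[1,1],-np.ones(len(px))]@RM(d["rotation"]).T
    o=np.array(d["origin"]);t=(z-o[2])/v[:,2];return o+v*t[:,None]
def proj(d,P):
    P=np.atleast_2d(P);c=(P-np.array(d["origin"]))@RM(d["rotation"]);K=d["intrinsics"]
    return np.c_[K[0,0]*c[:,0]/-c[:,2]+K[0,2],K[1,1]*-c[:,1]/-c[:,2]+K[1,2]]
E
python3 - <<'E'
from h import *
from workcell import bot,camera
d=camera("top");s=camera("scene")
Z=lambda x,y:(90+x/2.3,125+y/2.3)
S=lambda x,y:(150+x/2.7,100+y/2.7)
for n,p,z in [("base?",(0,0),0),("tape",(158,86),.03),("nap",(66,192),.034),("stick",(147,247),.084),("bottle",(646,84),.088),("punchpad",(712,171),.042),("salt",(620,243),.07),("c1",(329,21),.014),("c2",(494,42),.014),("c3",(476,208),.014),("c4",(306,186),.014),("peg",(366,68),.025),("wide",(446,76),.031),("narrow",(438,157),.031),("f1",(330,109),.021),("f2",(388,114),.021),("f3",(379,187),.021),("f4",(323,180),.021)]:
    print(n,onplane(d,Z(*p),z)[0].round(4))
print("scene")
for n,p,z in [("tape",(443,486),.03),("nap",(642,476),.034),("stick",(597,321),.084),("bottle",(68,105),.088),("punchpad",(106,63),.042),("salt",(227,60),.07),("c1",(219,402),.014),("c2",(114,265),.014),("c3",(287,186),.014),("c4",(400,304),.014),("peg",(236,330),.025),("wide",(184,262),.031),("narrow",(269,224),.031)]:
    print(n,onplane(s,S(*p),z)[0].round(4))
w=camera("wrist");print(w["intrinsics"],w["origin"],w["rotation"],bot.get_obs()["ee_pos"]);cv2.imwrite("pics/w0.png",w["img"][:,:,::-1])
print(RM(w["rotation"]))
E
```

```text
base? [0.7321 0.51   0.    ]
tape [0.6035 0.2881 0.03  ]
nap [0.4685 0.3998 0.034 ]
stick [0.3963 0.2829 0.084 ]
bottle [ 0.5817 -0.3245  0.088 ]
punchpad [ 0.4776 -0.4158  0.042 ]
salt [ 0.3892 -0.2855  0.07  ]
c1 [0.6908 0.0679 0.014 ]
c2 [ 0.658  -0.1502  0.014 ]
c3 [ 0.4389 -0.1183  0.014 ]
c4 [0.4718 0.0998 0.014 ]
peg [0.6233 0.0198 0.025 ]
wide [ 0.6093 -0.0837  0.031 ]
narrow [ 0.5038 -0.0702  0.031 ]
f1 [0.5707 0.0675 0.021 ]
f2 [ 0.5626 -0.0077  0.021 ]
f3 [0.4679 0.0059 0.021 ]
f4 [0.4784 0.0774 0.021 ]
scene
tape [0.6113 0.2935 0.03  ]
nap [0.4748 0.4056 0.034 ]
stick [0.401  0.2851 0.084 ]
bottle [ 0.5902 -0.318   0.088 ]
punchpad [ 0.4822 -0.4078  0.042 ]
salt [ 0.3909 -0.2811  0.07  ]
c1 [0.6938 0.0765 0.014 ]
c2 [ 0.6625 -0.1419  0.014 ]
c3 [ 0.4446 -0.1117  0.014 ]
c4 [0.4762 0.1026 0.014 ]
peg [0.6294 0.0244 0.025 ]
wide [ 0.6134 -0.0811  0.031 ]
narrow [ 0.5105 -0.0646  0.031 ]
[[314.21371665   0.         253.80621878]
 [  0.         314.21371665 190.15349312]
 [  0.           0.           1.        ]] [0.07439467 0.54993529 0.37402012] [-1.75926148e+01 -2.60173892e-02  7.43645057e+01] [0.14870312 0.52951968 0.23131312]
[[ 2.69516413e-01 -9.17919132e-01 -2.91179274e-01]
 [ 9.62995689e-01  2.57043227e-01  8.10437090e-02]
 [ 4.54089089e-04 -3.02246995e-01  9.53229536e-01]]
```

View pics/w0.png

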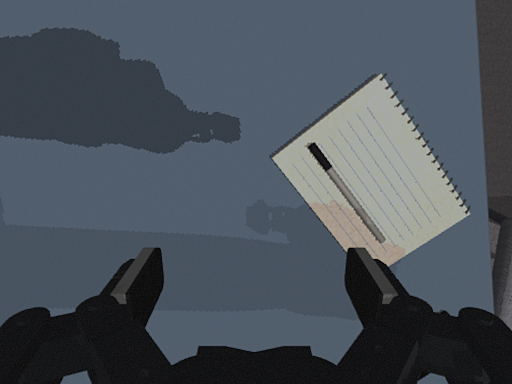

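Call:
{"name": "apply_moves", "arguments": {"targets": [5.6,-5.8,0,0,0,1.3,1,5.6,-5.8,0,0,0,1.3,1,5.6,-5.8,0,0,0,1.3,1,5.6,-5.8,0,0,0,1.3,1,5.6,-5.8,0,0,0,1.3,1]}}

```text
time: 1.75
ee_pos: [0.3179, 0.3537, 0.2315]
tcp_rot: [180.0, 0.0, 172.1]
wrist_force: [0.6, 2.1, 0.1]
opening: 0.0852
```

Call:
{"name": "apply_moves", "arguments": {"targets": [2.7,-2.5,0,0,0,0,1,2.7,-2.5,0,0,0,0,1,2.7,-2.5,0,0,0,0,1,2.7,-2.5,0,0,0,0,1]}}

```text
time: 2.15
ee_pos: [0.3987, 0.2794, 0.2312]
tcp_rot: [-180.0, -0.0, 171.9]
wrist_force: [-0.7, 0.7, 0.1]
opening: 0.0856
```

```bash
cat >> h.py <<'E'
def wpic(n,names=()):
    from workcell import bot,camera,recognise
    w=camera("wrist");cv2.imwrite(f"pics/{n}.png",w["img"][:,:,::-1])
    np.savez(f"pics/{n}.npz",**w)
    o=bot.get_obs();print(o["time"],o["ee_pos"].round(4),o["tcp_rot"].round(2),o["q"].round(1),round(o["opening"],4),o["wrist_force"].round(1))
    for k in names: print(k,[(r["conf"],[round(float(x),1) for x in r["box"]]) for r in recognise(k,"wrist")][:2])
    return w
E
python3 -c "
from h import *
wpic('w1',['glue_stick_mid','tape_roll_mid','napkin_ring_mid'])"
```

```text
2.2 [0.3978 0.2803 0.2313] [ 1.8000e+02 -2.0000e-02  1.7201e+02] [35.2 -3.7  1.3 95.   0.  43.1] 0.0853 [0.7 1.2 0.7]
glue_stick_mid [(0.79, [245.7, 146.1, 274.2, 186.3]), (0.23, [0.5, 237.4, 53.6, 305.5])]
tape_roll_mid [(0.8, [260.7, 284.7, 308.6, 332.0])]
napkin_ring_mid [(0.58, [337.0, 179.0, 394.7, 232.2]), (0.33, [245.8, 145.9, 270.9, 191.3])]
```

View pics/w1.png

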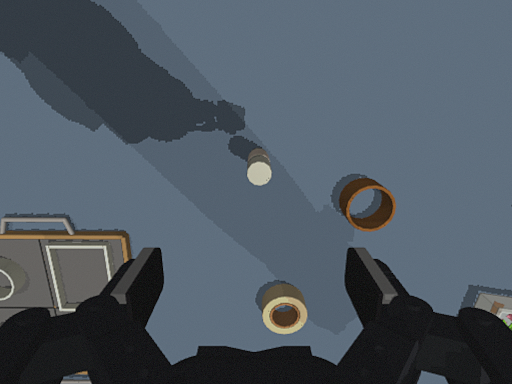

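The wrist view shows the stick top at (259,173), the tape top at (285,314) and the napkin ring top at (369,208).

Run:
```python
from h import *
w=dict(np.load('pics/w1.npz'))
for p,z in [((259,173),.084),((259.5,152),.0),((285,314.5),.03),((369,208),.034),((110,237),.014+.0)]: print(onplane(w,p,z)[0].round(4))
K=w["intrinsics"];print(w["origin"],w["rotation"])
print(proj(w,[[.5,.2,.03],[.3978,.2803,.05]]))
```

```text
[0.397  0.2843 0.084 ]
[0.393  0.2868 0.    ]
[0.6056 0.2913 0.03  ]
[0.469  0.4036 0.034 ]
[0.4713 0.0857 0.014 ]
[0.32228137 0.28973679 0.37393656] [-1.75862718e+01 -2.16497454e-02  8.19732654e+01]
[[201.40514962 252.03959687]
 [254.82741054 166.16068326]]
```

Call:
{"name": "apply_moves", "arguments": {"targets": [0,0.13,-1.6,0,0,0,1,0,0.13,-3.2,0,0,0,1,0,0.13,-4.8,0,0,0,1,0,0.13,-6.0,0,0,0,1,0,0.13,-6.7,0,0,0,1]}}

```text
time: 2.85
ee_pos: [0.3953, 0.2846, 0.0271]
tcp_rot: [-179.9, -0.2, 172.3]
wrist_force: [0.4, -0.6, 0.4]
opening: 0.0853
```

Call:
{"name": "apply_moves", "arguments": {"targets": [0,0,0,0,0,0,0,0,0,0,0,0,0,0,0,0,0,0,0,0,0,0,0,0,0,0,0,0,0,0,0,0,0,0,0], "newtons": 30}}

```text
time: 3.35
ee_pos: [0.3984, 0.2851, 0.0317]
tcp_rot: [179.9, 0.1, 172.1]
wrist_force: [0.1, 1.0, 5.6]
opening: 0.0224
```

Call:
{"name": "apply_moves", "arguments": {"targets": [0,0,0,0,0,0,0,0,0,0,0,0,0,0,0,0,0,0,0,0,0]}}

```text
time: 3.65
ee_pos: [0.3984, 0.285, 0.0318]
tcp_rot: [179.9, 0.1, 172.1]
wrist_force: [-0.4, 0.6, 7.5]
opening: 0.0223
```

```bash
python3 -c "
from h import *
wpic('w2')"
```

```text
3.7 [0.3984 0.285  0.0317] [1.7988e+02 9.0000e-02 1.7211e+02] [ 35.6  -2.4 -19.6  72.7   0.   43.5] 0.0221 [-0.3  0.4  6.7]
```

View pics/w2.png

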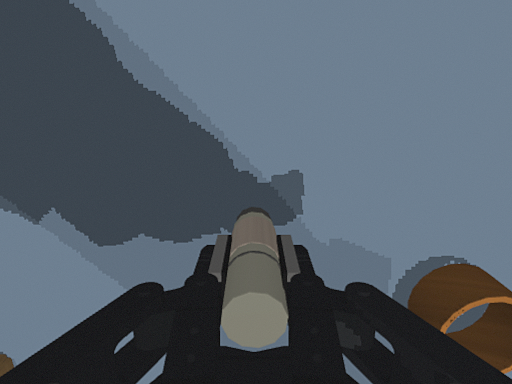

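Stick gripped, opening 22 mm. I'll lift it and carry it over to the caddy.

Call:
{"name": "apply_moves", "arguments": {"targets": [0,0,1.5,0,0,0,0,0.3,-0.7,3.0,0,0,0,0,0.8,-2.0,4.0,0,0,0,0,1.3,-3.3,4.8,0,0,0,0,1.8,-4.8,5.4,0,0,0,0]}}

```text
time: 4.2
ee_pos: [0.4522, 0.14, 0.1945]
tcp_rot: [179.9, 0.2, 172.2]
wrist_force: [1.4, 0.8, -0.4]
opening: 0.0221
```

Call:
{"name": "apply_moves", "arguments": {"targets": [0.3,-1.5,0.4,0,0,0,0,0.6,-3.0,0.8,0,0,0,0,0.9,-4.4,1.2,0,0,0,0,1.3,-5.5,1.4,0,0,0,0,1.6,-5.9,1.4,0,0,0,0]}}

```text
time: 4.7
ee_pos: [0.5002, -0.0387, 0.2353]
tcp_rot: [-180.0, 0.1, 171.9]
wrist_force: [-0.2, 0.1, -0.2]
opening: 0.022
```

Call:
{"name": "apply_moves", "arguments": {"targets": [0,0,0,0,0,0,0,0,0,0,0,0,0,0]}}

```text
time: 4.9
ee_pos: [0.4993, -0.0354, 0.2336]
tcp_rot: [180.0, -0.1, 172.1]
wrist_force: [-1.1, 1.0, -0.3]
opening: 0.0223
```

```bash
python3 -c "
from h import *
wpic('w3',['bottle_holder_seat','stick_holder_seat','tape_holder_seat','punch_holder_seat'])"
```

```text
4.95 [ 0.4992 -0.035   0.2337] [ 1.7999e+02 -5.0000e-02  1.7215e+02] [-4.  -1.7  3.5 95.3  0.   3.8] 0.0224 [-0.4  0.1 -0.5]
bottle_holder_seat []
stick_holder_seat [(0.74, [178.6, 121.2, 272.7, 209.1])]
tape_holder_seat [(0.71, [270.0, 212.0, 356.5, 283.5])]
punch_holder_seat [(0.71, [268.6, 126.4, 360.8, 212.6]), (0.71, [219.7, 203.9, 290.7, 351.9])]
```

View pics/w3.png

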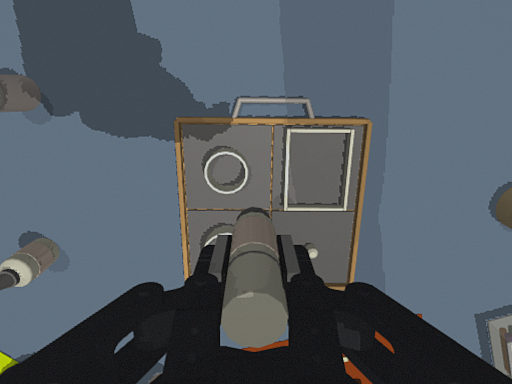

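The narrow collar's rim is centred at (226,172), the frame spans (285..354, 128..211) and the peg top is at (312,253).

Run:
```python
from h import *
w=dict(np.load('pics/w3.npz'))
for n,p,z in [("nar",(226,172),.031),("f",(286,129),.021),("f",(354,129),.021),("f",(351,211),.021),("f",(286,210),.021),("peg",(312,253),.025),("c",(177,120),.014),("c",(371,121),.014)]: print(n,onplane(w,p,z)[0].round(4))
img=cv2.imread("pics/w3.png");cv2.imwrite("pics/w3z.png",cv2.resize(img[100:300,165:385],None,fx=3,fy=3,interpolation=cv2.INTER_CUBIC))
```

```text
nar [ 0.5055 -0.0682  0.031 ]
f [0.4682 0.005  0.021 ]
f [0.4786 0.0803 0.021 ]
f [0.5767 0.0726 0.021 ]
f [ 0.5646 -0.0053  0.021 ]
peg [0.6248 0.0207 0.025 ]
c [ 0.4423 -0.1153  0.014 ]
c [0.4733 0.1018 0.014 ]
```

View pics/w3z.png

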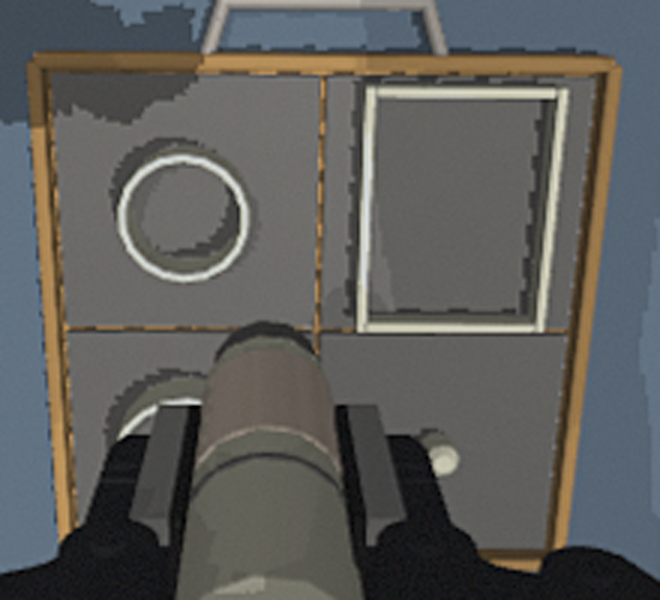

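Call:
{"name": "apply_moves", "arguments": {"targets": [0.23,-1.1,-0.5,0,0,0,0,0.23,-1.1,-1.5,0,0,0,0,0.23,-1.1,-2.7,0,0,0,0,0.23,-1.1,-3.8,0,0,0,0,0.23,-1.1,-4.6,0,0,0,0]}}

```text
time: 5.65
ee_pos: [0.5055, -0.0682, 0.0938]
tcp_rot: [180.0, -0.1, 172.2]
wrist_force: [1.3, 0.5, -0.5]
opening: 0.0222
```

Call:
{"name": "apply_moves", "arguments": {"targets": [0,0,-0.5,0,0,0,0,0,0,-0.9,0,0,0,0,0,0,-1.3,0,0,0,0,0,0,-1.6,0,0,0,0,0,0,-1.8,0,0,0,0]}}

```text
time: 6.15
ee_pos: [0.5065, -0.0689, 0.0417]
tcp_rot: [180.0, 0.0, 172.1]
wrist_force: [0.4, -1.4, -0.5]
opening: 0.0224
```

Call:
{"name": "apply_moves", "arguments": {"targets": [0,0,0,0,0,0,0,0,0,0,0,0,0,0]}}

```text
time: 6.35
ee_pos: [0.5066, -0.069, 0.0424]
tcp_rot: [-180.0, 0.0, 172.1]
wrist_force: [0.1, -0.9, -0.1]
opening: 0.0222
```

Call:
{"name": "apply_moves", "arguments": {"targets": [0,0,-0.05,0,0,0,0,0,0,-0.05,0,0,0,0,0,0,-0.05,0,0,0,0.35,0,0,-0.05,0,0,0,0.5,0,0,-0.05,0,0,0,0.55]}}

```text
time: 6.85
ee_pos: [0.5065, -0.0689, 0.0406]
tcp_rot: [-180.0, 0.0, 172.1]
wrist_force: [0.3, 0.2, 0.2]
opening: 0.047
```

Call:
{"name": "apply_moves", "arguments": {"targets": [0,0,0,0,0,0,0.55,0,0,0.8,0,0,0,0.55,0,0,2.3,0,0,0,0.55,0,0,3.8,0,0,0,0.7,0,0,5.3,0,0,0,1]}}

```text
time: 7.35
ee_pos: [0.506, -0.0689, 0.2013]
tcp_rot: [-180.0, -0.0, 172.1]
wrist_force: [0.3, -0.1, -0.8]
opening: 0.0725
```

```bash
python3 -c "
from h import *
wpic('w4')"
```

```text
7.4 [ 0.5079 -0.0691  0.209 ] [180.     0.53 172.11] [-7.7 -1.1  1.3 91.9  0.   0.1] 0.0792 [-3.9 -1.   5.4]
```

View pics/w4.png

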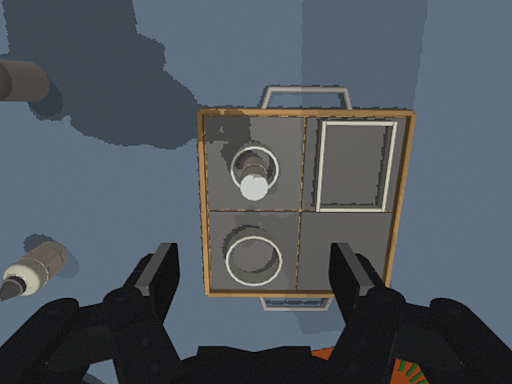

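The stick stands in the narrow collar, with its top at (254,187) and its base inside the rim. The wide collar is at (254,261). The tape comes next.

Call:
{"name": "apply_moves", "arguments": {"targets": [0.3,1.5,0.3,0,0,0,1,0.6,3.0,0.3,0,0,0,1,0.9,4.5,0.3,0,0,0,1,1.2,6.0,0.3,0,0,0,1,1.4,7.4,0.3,0,0,0,1]}}

```text
time: 7.9
ee_pos: [0.5486, 0.1551, 0.2084]
tcp_rot: [180.0, 0.0, 172.1]
wrist_force: [0.4, -1.1, -0.7]
opening: 0.0854
```

Call:
{"name": "apply_moves", "arguments": {"targets": [0.3,1.4,0,0,0,0,1,0.6,2.8,0,0,0,0,1,0.8,4.0,0,0,0,0,1,0.8,4.5,0,0,0,0,1,0.8,4.6,0,0,0,0,1]}}

```text
time: 8.4
ee_pos: [0.5721, 0.2925, 0.2078]
tcp_rot: [-180.0, -0.0, 172.2]
wrist_force: [-0.6, -0.6, -0.1]
opening: 0.0853
```

Call:
{"name": "apply_moves", "arguments": {"targets": [0,0,0,0,0,0,1,0,0,0,0,0,0,1]}}

```text
time: 8.6
ee_pos: [0.5724, 0.2898, 0.2089]
tcp_rot: [-180.0, 0.0, 172.0]
wrist_force: [0.1, 0.3, -0.9]
opening: 0.0857
```

Run:
```python
from h import *
w=dict(np.load('pics/w4.npz'))
for n,p,z in [("wide",(254,261),.031),("nar",(254,169),.031),("sticktop",(254,187),.093)]: print(n,onplane(w,p,z)[0].round(4))
wpic('w5',['tape_roll_mid'])
```

```text
wide [ 0.6108 -0.0833  0.031 ]
nar [ 0.5054 -0.0688  0.031 ]
sticktop [ 0.5057 -0.0689  0.093 ]
8.65 [0.5725 0.2897 0.209 ] [1.7999e+02 3.0000e-02 1.7204e+02] [26.8 17.6 22.3 94.6 -0.  34.8] 0.0854 [0.2 0.1 0. ]
tape_roll_mid [(0.87, [233.1, 164.8, 288.2, 219.7])]
```

View pics/w5.png

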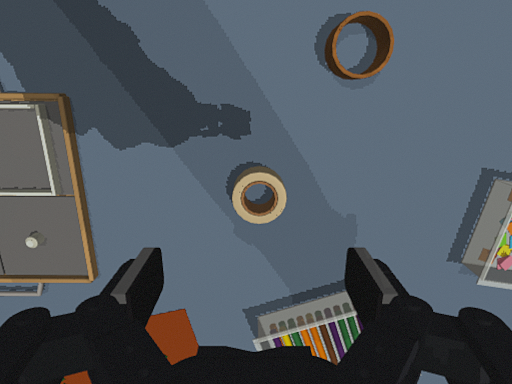

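Tape top centre at (259.5,197.5), peg top at (33,240).

Run:
```python
from h import *
w=dict(np.load('pics/w5.npz'))
for n,p,z in [("tape",(259.5,197.5),.03),("peg",(33,240),.025),("hole",(260,200),.03)]: print(n,onplane(w,p,z)[0].round(4))
```

```text
tape [0.6062 0.291  0.03  ]
peg [0.6233 0.0265 0.025 ]
hole [0.6091 0.2912 0.03  ]
```

Call:
{"name": "apply_moves", "arguments": {"targets": [1.15,0.04,-0.6,0,0,0,1,1.15,0.04,-2.0,0,0,0,1,1.15,0.04,-3.4,0,0,0,1,1.15,0.04,-4.7,0,0,0,1,1.15,0.04,-5.5,0,0,0,1]}}

```text
time: 9.2
ee_pos: [0.6058, 0.2905, 0.0402]
tcp_rot: [-179.9, -0.2, 172.0]
wrist_force: [-0.5, -0.6, -0.4]
opening: 0.0855
```

Call:
{"name": "apply_moves", "arguments": {"targets": [0,0,-0.6,0,0,0,1,0,0,-1.0,0,0,0,1,0,0,-1.25,0,0,0,1,0,0,-1.35,0,0,0,1,0,0,-1.35,0,0,0,1]}}

```text
time: 9.7
ee_pos: [0.6072, 0.2922, 0.0036]
tcp_rot: [180.0, 0.0, 172.1]
wrist_force: [-0.3, 0.2, -0.2]
opening: 0.0852
```

Call:
{"name": "apply_moves", "arguments": {"targets": [0,0,0,0,0,0,0,0,0,0,0,0,0,0,0,0,0,0,0,0,0,0,0,0,0,0,0,0,0,0,0,0,0,0,0]}}

```text
time: 10.2
ee_pos: [0.6074, 0.2926, 0.0041]
tcp_rot: [180.0, 0.1, 172.1]
wrist_force: [-0.2, 0.5, 5.4]
opening: 0.0579
```

```bash
python3 -c "
from h import *
wpic('w6')"
```

```text
10.25 [0.6074 0.2926 0.0041] [1.7995e+02 8.0000e-02 1.7212e+02] [25.7 23.2  6.8 73.4 -0.  33.6] 0.0579 [-0.6 -0.6  5.4]
```

View pics/w6.png

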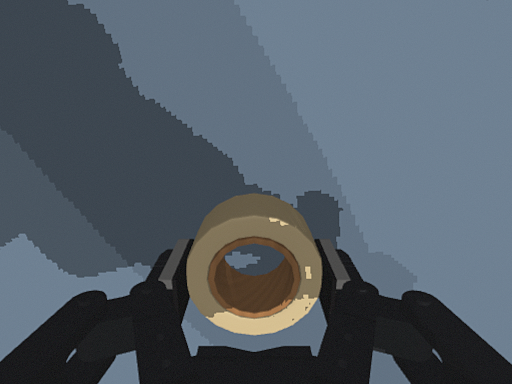

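Call:
{"name": "apply_moves", "arguments": {"targets": [0,0,0.8,0,0,0,0,0,-0.3,2.2,0,0,0,0,0.1,-1.5,3.2,0,0,0,0,0.2,-3.0,3.4,0,0,0,0,0.3,-4.5,3.4,0,0,0,0]}}

```text
time: 10.75
ee_pos: [0.6166, 0.1565, 0.107]
tcp_rot: [179.9, 0.2, 172.2]
wrist_force: [0.5, -0.2, 0.6]
opening: 0.0577
```

Call:
{"name": "apply_moves", "arguments": {"targets": [0.1,-1.5,0,0,0,0,0,0.2,-2.8,0,0,0,0,0,0.3,-3.8,0,0,0,0,0,0.3,-4.3,0,0,0,0,0,0.3,-4.53,0,0,0,0,0]}}

```text
time: 11.25
ee_pos: [0.6248, 0.0202, 0.1048]
tcp_rot: [-180.0, -0.0, 172.0]
wrist_force: [-0.2, 0.3, -0.5]
opening: 0.0578
```

Call:
{"name": "apply_moves", "arguments": {"targets": [0,0,-0.3,0,0,0,0,0,0,-0.9,0,0,0,0,0,0,-1.4,0,0,0,0,0,0,-1.6,0,0,0,0,0,0,-1.6,0,0,0,0]}}

```text
time: 11.75
ee_pos: [0.6241, 0.0222, 0.0555]
tcp_rot: [-180.0, -0.1, 172.2]
wrist_force: [-0.2, -0.4, 0.3]
opening: 0.058
```

```bash
python3 -c "
from h import *
wpic('w7')"
```

```text
11.8 [0.6246 0.022  0.0566] [-1.8000e+02 -5.0000e-02  1.7216e+02] [ 2.  15.4  2.6 77.3  0.   9.9] 0.0578 [-0.  -0.1 -0.2]
```

View pics/w7.png

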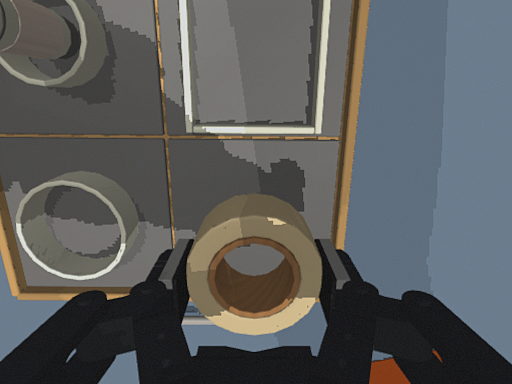

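Call:
{"name": "apply_moves", "arguments": {"targets": [0.04,0,-0.4,0,0,0,0,0.04,0,-0.8,0,0,0,0,0.04,0,-1.1,0,0,0,0,0.04,0,-1.3,0,0,0,0,0.04,0,-1.42,0,0,0,0]}}

```text
time: 12.3
ee_pos: [0.6257, 0.0213, 0.0134]
tcp_rot: [-180.0, -0.1, 172.1]
wrist_force: [0.6, -0.1, 0.1]
opening: 0.0577
```

Call:
{"name": "apply_moves", "arguments": {"targets": [0,0,0,0,0,0,0,0,0,0,0,0,0,0]}}

```text
time: 12.5
ee_pos: [0.6263, 0.0214, 0.0147]
tcp_rot: [180.0, 0.0, 172.1]
wrist_force: [-0.5, -0.2, -1.3]
opening: 0.0575
```

Call:
{"name": "apply_moves", "arguments": {"targets": [0,0,-0.05,0,0,0,0,0,0,-0.05,0,0,0,0,0,0,-0.05,0,0,0,0.85,0,0,-0.05,0,0,0,0.85,0,0,-0.05,0,0,0,0.85]}}

```text
time: 13.0
ee_pos: [0.6262, 0.0214, 0.0131]
tcp_rot: [180.0, 0.0, 172.1]
wrist_force: [0.1, 0.1, 0.7]
opening: 0.0726
```

Call:
{"name": "apply_moves", "arguments": {"targets": [0,0,0.5,0,0,0,0.85,0,0,1.5,0,0,0,0.85,0,0,3.0,0,0,0,1,0,0,4.5,0,0,0,1,0,0,6.0,0,0,0,1]}}

```text
time: 13.5
ee_pos: [0.6257, 0.0214, 0.1962]
tcp_rot: [180.0, 0.1, 172.1]
wrist_force: [0.9, 0.3, 0.5]
opening: 0.0852
```

Call:
{"name": "apply_moves", "arguments": {"targets": [-0.6,-1.5,0.2,0,0,0,1,-1.2,-2.8,0.4,0,0,0,1,-1.5,-3.5,0.5,0,0,0,1,-1.5,-3.5,0.5,0,0,0,1,-1.5,-3.5,0.5,0,0,0,1]}}

```text
time: 14.0
ee_pos: [0.5811, -0.0838, 0.209]
tcp_rot: [180.0, 0.1, 172.0]
wrist_force: [0.1, 0.5, 0.4]
opening: 0.0857
```

```bash
python3 -c "
from h import *
wpic('w8')"
```

```text
14.05 [ 0.5813 -0.0832  0.2085] [1.7998e+02 4.0000e-02 1.7211e+02] [-8.2  9.7 12.8 93.   0.  -0.3] 0.0856 [1.4 0.7 0.6]
```

View pics/w8.png

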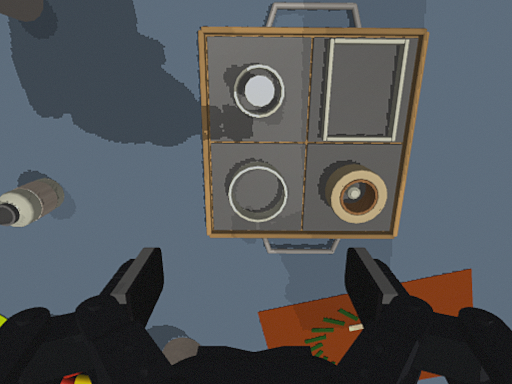

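The tape lies flat over the peg: ring at (358,196), peg visible in the hole at (354,193). The stick is inside the narrow collar at (259,90). The wide collar is at (258,193).

Call:
{"name": "apply_moves", "arguments": {"targets": [0,-1.5,0.2,0,0,0,1,-0.2,-3.0,0.4,0,0,0,1,-0.4,-4.5,0.5,0,0,0,1,-0.5,-6.0,0.7,0,0,0,1,-0.6,-7.4,0.7,0,0,0,1]}}

```text
time: 14.55
ee_pos: [0.5637, -0.3064, 0.2296]
tcp_rot: [-180.0, 0.1, 172.2]
wrist_force: [1.0, 0.0, 0.8]
opening: 0.0852
```

Call:
{"name": "apply_moves", "arguments": {"targets": [-0.2,-0.4,0,0,0,0,1,-0.2,-0.4,0,0,0,0,1,-0.2,-0.4,0,0,0,0,1]}}

```text
time: 14.85
ee_pos: [0.5576, -0.3164, 0.2287]
tcp_rot: [180.0, -0.0, 172.2]
wrist_force: [-0.9, 0.3, -0.0]
opening: 0.0854
```

Run:
```python
from h import *
w=dict(np.load('pics/w8.npz'))
for n,p,z in [("wide",(258,193),.031),("f",(327,40),.021),("f",(408,41),.021),("f",(400,138),.021),("f",(325,139),.021),("tape",(358.5,196),.039)]: print(n,onplane(w,p,z)[0].round(4))
wpic('w9',['glue_bottle_mid','paper_punch_mid','salt_shaker_mid'])
```

```text
wide [ 0.6095 -0.0834  0.031 ]
f [0.4689 0.0024 0.021 ]
f [0.4805 0.0794 0.021 ]
f [0.5731 0.072  0.021 ]
f [ 0.5633 -0.006   0.021 ]
tape [0.6247 0.021  0.039 ]
14.9 [ 0.5577 -0.316   0.2289] [ 1.7997e+02 -1.0000e-02  1.7220e+02] [-29.5  18.1  25.1  97.    0.  -21.7] 0.0851 [-1.  -0.3  1. ]
glue_bottle_mid [(0.82, [223.2, 166.0, 263.8, 214.2]), (0.46, [418.0, 29.8, 512.0, 132.0])]
paper_punch_mid [(0.57, [121.3, 57.0, 184.1, 132.9])]
salt_shaker_mid [(0.89, [240.5, 0.3, 278.4, 18.4])]
```

View pics/w9.png

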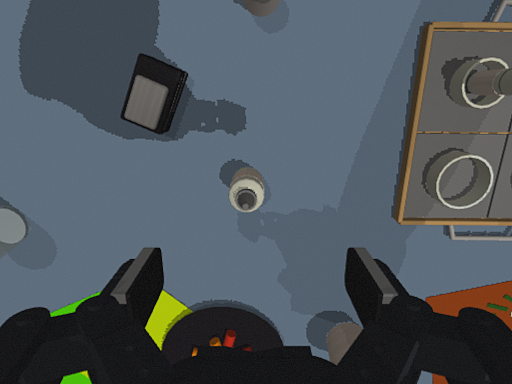

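Run:
```python
from h import *
w=dict(np.load('pics/w9.npz'))
for n,p,z in [("tip",(246,206),.088),("shoulder",(247,193),.056),("pad",(146,104),.042)]: print(n,onplane(w,p,z)[0].round(4))
img=cv2.imread("pics/w9.png");g=img[45:145,105:205].astype(float);g=(255*(g/255)**.5).astype('uint8');cv2.imwrite("pics/w9z.png",cv2.resize(g,None,fx=6,fy=6,interpolation=cv2.INTER_CUBIC))
```

```text
tip [ 0.585  -0.3279  0.088 ]
shoulder [ 0.5823 -0.3271  0.056 ]
pad [ 0.4792 -0.4158  0.042 ]
```

View pics/w9z.png

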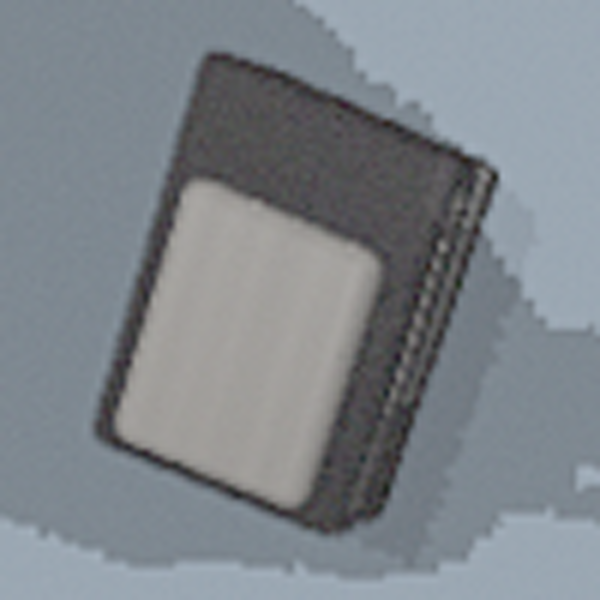

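Call:
{"name": "apply_moves", "arguments": {"targets": [0.86,-0.35,-0.6,0,0,0,1,0.86,-0.35,-2.0,0,0,0,1,0.86,-0.35,-3.4,0,0,0,1,0.86,-0.35,-4.7,0,0,0,1,0.86,-0.35,-5.6,0,0,0,1]}}

```text
time: 15.55
ee_pos: [0.5822, -0.3265, 0.0579]
tcp_rot: [179.9, -0.1, 172.2]
wrist_force: [0.6, 0.5, -0.6]
opening: 0.0856
```

Call:
{"name": "apply_moves", "arguments": {"targets": [0,0,-0.6,0,0,0,1,0,0,-1.0,0,0,0,1,0,0,-1.3,0,0,0,1,0,0,-1.3,0,0,0,1,0,0,-1.3,0,0,0,1]}}

```text
time: 16.05
ee_pos: [0.5834, -0.3282, 0.0229]
tcp_rot: [-180.0, 0.1, 172.1]
wrist_force: [0.3, -0.6, 0.7]
opening: 0.0853
```

Run:
```python
from h import *
w=dict(np.load('pics/w9.npz'))
P=onplane(w,np.array([(205,55),(468,160),(325,530),(100,435)])/6+[105,45],.035);print(P.round(4),P.mean(0))
for i in range(4): e=P[(i+1)%4]-P[i];print(np.linalg.norm(e),np.degrees(np.arctan2(e[1],e[0])))
wpic('w10')
```

```text
[[ 0.4318 -0.4135  0.035 ]
 [ 0.4536 -0.3739  0.035 ]
 [ 0.5104 -0.4115  0.035 ]
 [ 0.489  -0.4466  0.035 ]] [ 0.47120419 -0.41139307  0.035     ]
0.04517534553194079 61.20946773188964
0.06808702688918161 -33.4463187629949
0.04115033575270094 -121.3347302301393
0.06605185655145589 149.94203034148927
16.1 [ 0.5835 -0.3283  0.0232] [-1.7997e+02  9.0000e-02  1.7212e+02] [-29.4  22.1   7.4  75.2   0.  -21.5] 0.085 [ 0.3 -0.5 -0.9]
```

View pics/w10.png

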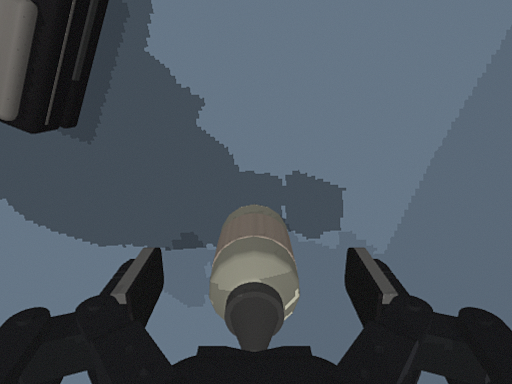

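The bottle is centred between the pads at x≈254, so I'll close on it.

Call:
{"name": "apply_moves", "arguments": {"targets": [0,0,0,0,0,0,0,0,0,0,0,0,0,0,0,0,0,0,0,0,0,0,0,0,0,0,0,0,0,0,0,0,0,0,0]}}

```text
time: 16.6
ee_pos: [0.5831, -0.3283, 0.0224]
tcp_rot: [-180.0, 0.0, 172.1]
wrist_force: [-0.2, 0.9, 3.6]
opening: 0.0368
```

Call:
{"name": "apply_moves", "arguments": {"targets": [0,0,0,0,0,0,0,0,0,0,0,0,0,0]}}

```text
time: 16.8
ee_pos: [0.5831, -0.3282, 0.0224]
tcp_rot: [-180.0, 0.0, 172.1]
wrist_force: [0.3, 0.1, 5.1]
opening: 0.0369
```

Call:
{"name": "apply_moves", "arguments": {"targets": [0,0,0.8,0,0,0,0,0,0,2.2,0,0,0,0,0.2,1.2,3.2,0,0,0,0,0.4,2.7,3.4,0,0,0,0,0.5,4.2,3.4,0,0,0,0]}}

```text
time: 17.3
ee_pos: [0.5986, -0.2013, 0.1253]
tcp_rot: [-180.0, 0.1, 172.0]
wrist_force: [0.9, 0.7, -1.3]
opening: 0.0371
```

Call:
{"name": "apply_moves", "arguments": {"targets": [0.2,1.4,0,0,0,0,0,0.3,2.6,0,0,0,0,0,0.41,3.5,0,0,0,0,0,0.41,3.9,0,0,0,0,0,0.41,3.96,0,0,0,0,0]}}

```text
time: 17.8
ee_pos: [0.61, -0.0822, 0.1236]
tcp_rot: [-180.0, -0.0, 172.2]
wrist_force: [-0.1, -1.0, -0.9]
opening: 0.0369
```

Call:
{"name": "apply_moves", "arguments": {"targets": [0,0,-0.3,0,0,0,0,0,0,-0.8,0,0,0,0,0,0,-1.2,0,0,0,0,0,0,-1.3,0,0,0,0,0,0,-1.3,0,0,0,0]}}

```text
time: 18.3
ee_pos: [0.6095, -0.0838, 0.0836]
tcp_rot: [-180.0, -0.1, 172.1]
wrist_force: [-0.1, -0.5, -0.5]
opening: 0.0366
```

```bash
python3 -c "
from h import *
wpic('w11')"
```

```text
18.35 [ 0.61   -0.0837  0.0845] [-1.8000e+02 -4.0000e-02  1.7208e+02] [-7.8 13.6  3.6 80.  -0.   0.1] 0.0368 [1.2 0.6 0.2]
```

View pics/w11.png

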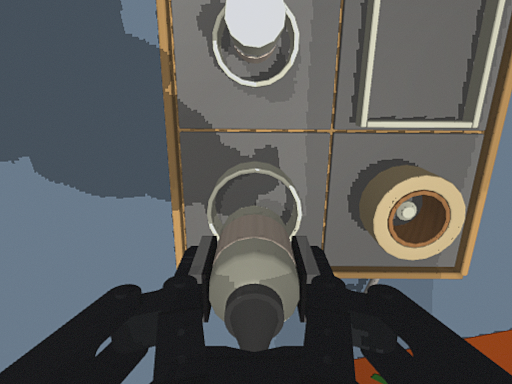

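The bottle is centred on the wide collar (rim 208..302, bottle at x≈255), so I'll lower it.

Call:
{"name": "apply_moves", "arguments": {"targets": [0.02,0,-0.4,0,0,0,0,0.02,0,-0.9,0,0,0,0,0.02,0,-1.3,0,0,0,0,0.02,0,-1.6,0,0,0,0,0.02,0,-1.74,0,0,0,0]}}

```text
time: 18.85
ee_pos: [0.6101, -0.0831, 0.0312]
tcp_rot: [-180.0, -0.1, 172.1]
wrist_force: [-8.9, 1.1, 33.6]
opening: 0.037
```

Call:
{"name": "apply_moves", "arguments": {"targets": [0,0,-0.03,0,0,0,0,0,0,-0.03,0,0,0,0]}}

```text
time: 19.05
ee_pos: [0.6109, -0.0833, 0.0318]
tcp_rot: [180.0, 0.0, 172.1]
wrist_force: [0.5, 1.0, 0.3]
opening: 0.0367
```

Call:
{"name": "apply_moves", "arguments": {"targets": [0,0,0,0,0,0,0.5,0,0,0,0,0,0,0.6,0,0,0,0,0,0,0.65,0,0,0.6,0,0,0,0.65,0,0,1.8,0,0,0,0.65]}}

```text
time: 19.55
ee_pos: [0.6091, -0.0831, 0.0835]
tcp_rot: [-180.0, -0.3, 172.1]
wrist_force: [0.4, 0.3, 0.5]
opening: 0.0553
```

Call:
{"name": "apply_moves", "arguments": {"targets": [0,0,1.5,0,0,0,0.8,0,0,3.0,0,0,0,1,-0.5,-1.0,4.2,0,0,0,1,-1.0,-2.4,4.4,0,0,0,1,-1.6,-3.8,4.4,0,0,0,1]}}

```text
time: 20.05
ee_pos: [0.5632, -0.1983, 0.2202]
tcp_rot: [-180.0, 0.2, 172.2]
wrist_force: [0.3, -0.4, -0.6]
opening: 0.0855
```

```bash
python3 -c "
from h import *
wpic('w12')"
```

```text
20.1 [ 0.5603 -0.2039  0.2193] [-1.7983e+02  9.0000e-02  1.7196e+02] [-19.9  11.1  15.6  94.3  -0.1 -11.9] 0.0856 [-1.2 -4.1 -0.5]
```

View pics/w12.png

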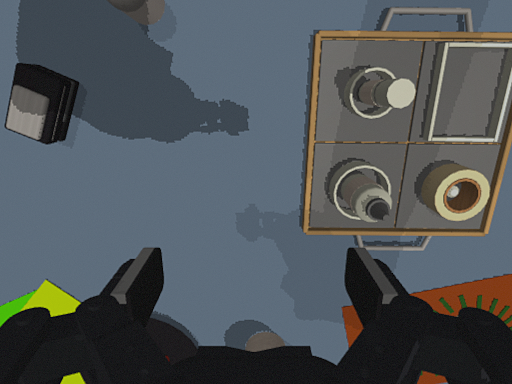

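The bottle stands in its collar, tip at (377,209). The punch comes next: jaws across its width, so I need a turn of about -23°.

Call:
{"name": "apply_moves", "arguments": {"targets": [-0.8,-1.3,0,0,0,-0.9,1,-1.6,-2.7,0,0,0,-1.8,1,-2.4,-4.0,0,0,0,-2.7,1,-3.2,-5.3,0,0,0,-3.4,1,-3.8,-6.3,0,0,0,-3.9,1]}}

```text
time: 20.6
ee_pos: [0.4472, -0.3882, 0.218]
tcp_rot: [-180.0, 0.0, 148.5]
wrist_force: [0.9, -0.3, 1.1]
opening: 0.0855
```

Call:
{"name": "apply_moves", "arguments": {"targets": [0,0,0,0,0,0,1,0,0,0,0,0,0,1]}}

```text
time: 20.8
ee_pos: [0.4484, -0.3868, 0.2178]
tcp_rot: [180.0, -0.0, 148.6]
wrist_force: [0.2, -0.2, 0.8]
opening: 0.0854
```

```bash
python3 -c "
from h import *
wpic('w13',['paper_punch_mid'])
img=cv2.imread('pics/w13.png');g=(255*(img/255.)**.6).astype('uint8');cv2.imwrite('pics/w13z.png',cv2.resize(g[100:280,160:360],None,fx=3.2,fy=3.2,interpolation=cv2.INTER_CUBIC))"
```

```text
20.85 [ 0.4489 -0.3861  0.2178] [179.98  -0.   148.72] [-40.7  10.6  14.8  94.2   0.   -9.4] 0.0857 [0.2 0.2 0. ]
paper_punch_mid [(0.97, [223.6, 159.0, 264.7, 225.0])]
```

View pics/w13.png

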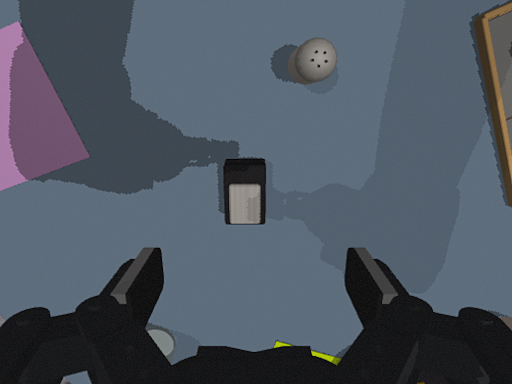

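View pics/w13z.png

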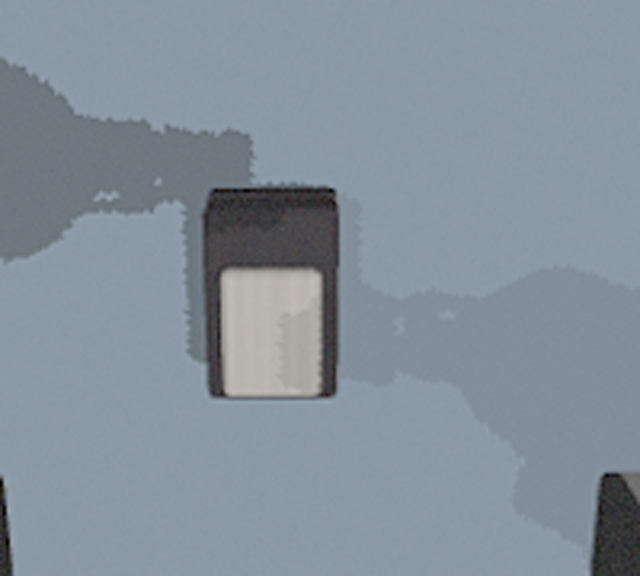

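The punch is lined up with the tool: top face about x 224–265.5, y 164.5–224, pad at the lower end. The salt shaker at (316,60) is well clear.

Run:
```python
from h import *
w=dict(np.load('pics/w13.npz'))
P=onplane(w,[(224.2,164.5),(265.5,164.5),(265,224),(225.5,224)],.035);print(P.round(4),P.mean(0).round(4))
for i in range(4): e=P[(i+1)%4]-P[i];print(np.linalg.norm(e).round(4),np.degrees(np.arctan2(e[1],e[0])).round(1))
print(onplane(w,[(224.2,159),(265.5,159)],0))
# center from near edge
a=np.radians(-31.5);u=np.array([np.cos(a),np.sin(a)]);print((P[:2].mean(0)[:2]+.035*u).round(4))
print(onplane(w,[316,57],.07))
```

```text
[[ 0.43   -0.4125  0.035 ]
 [ 0.4528 -0.3751  0.035 ]
 [ 0.5114 -0.4105  0.035 ]
 [ 0.4883 -0.4485  0.035 ]] [ 0.4706 -0.4116  0.035 ]
0.0437 58.7
0.0685 -31.1
0.0444 -121.3
0.0685 148.3
[[ 0.42965155 -0.41593754  0.        ]
 [ 0.45470262 -0.3747681   0.        ]]
[ 0.4713 -0.4121]
[[ 0.38681407 -0.28724438  0.07      ]]
```

Call:
{"name": "apply_moves", "arguments": {"targets": [0.74,-0.86,-0.6,0,0,0,1,0.74,-0.86,-2.0,0,0,0,1,0.74,-0.86,-3.4,0,0,0,1,0.74,-0.86,-4.7,0,0,0,1,0.74,-0.86,-5.5,0,0,0,1]}}

```text
time: 21.4
ee_pos: [0.4709, -0.4099, 0.0493]
tcp_rot: [180.0, -0.2, 148.9]
wrist_force: [0.2, -0.0, -0.1]
opening: 0.0857
```

Call:
{"name": "apply_moves", "arguments": {"targets": [0,0,-0.5,0,0,0,1,0,0,-0.9,0,0,0,1,0,0,-1.2,0,0,0,1,0,0,-1.38,0,0,0,1,0,0,-1.38,0,0,0,1]}}

```text
time: 21.9
ee_pos: [0.4711, -0.4121, 0.0114]
tcp_rot: [180.0, 0.0, 148.7]
wrist_force: [0.1, -0.3, -0.2]
opening: 0.0856
```

```bash
python3 -c "
from h import *
wpic('w14')"
```

```text
21.95 [ 0.4712 -0.4123  0.012 ] [-1.7999e+02  4.0000e-02  1.4871e+02] [-41.2  16.6  -0.9  72.5  -0.   -9.9] 0.0853 [-0.5  0.1 -0.8]
```

View pics/w14.png

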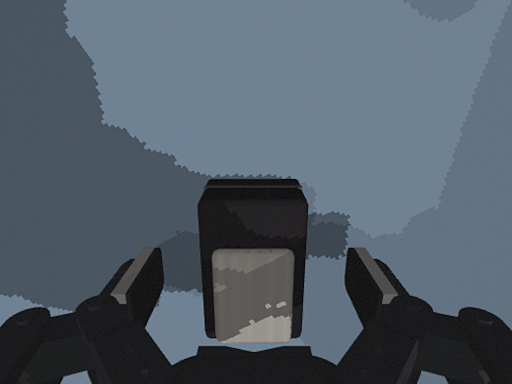

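Call:
{"name": "apply_moves", "arguments": {"targets": [0,0,0,0,0,0,0,0,0,0,0,0,0,0,0,0,0,0,0,0,0,0,0,0,0,0,0,0,0,0,0,0,0,0,0], "newtons": 45}}

```text
time: 22.45
ee_pos: [0.4713, -0.4124, 0.0121]
tcp_rot: [-180.0, 0.1, 148.7]
wrist_force: [-0.7, -0.1, 5.0]
opening: 0.0451
```

Call:
{"name": "apply_moves", "arguments": {"targets": [0,0,0,0,0,0,0,0,0,0,0,0,0,0]}}

```text
time: 22.65
ee_pos: [0.4713, -0.4124, 0.0121]
tcp_rot: [-180.0, 0.1, 148.7]
wrist_force: [0.1, -0.0, 5.8]
opening: 0.0453
```

Call:
{"name": "apply_moves", "arguments": {"targets": [0,0,1.0,0,0,0,0,0,0,2.4,0,0,0,0,0,0.2,3.9,0,0,0,0,0.1,1.0,5.2,0,0,0,0,0.3,2.4,6.0,0,0,0,0]}}

```text
time: 23.15
ee_pos: [0.48, -0.3411, 0.194]
tcp_rot: [-180.0, 0.2, 148.6]
wrist_force: [1.7, 0.9, -1.7]
opening: 0.0457
```

Call:
{"name": "apply_moves", "arguments": {"targets": [0.2,1.5,0,0,0,0.5,0,0.4,3.0,0,0,0,1.2,0,0.5,4.5,0,0,0,2.0,0,0.6,6.0,0,0,0,2.8,0,0.7,7.5,0,0,0,3.5,0]}}

```text
time: 23.65
ee_pos: [0.5006, -0.1133, 0.191]
tcp_rot: [180.0, -0.0, 169.9]
wrist_force: [2.2, -0.0, -1.2]
opening: 0.0451
```

Call:
{"name": "apply_moves", "arguments": {"targets": [0.2,1.5,0,0,0,0.3,0,0.3,2.9,0,0,0,0.4,0,0.3,4.0,0,0,0,0.4,0,0.3,4.6,0,0,0,0.4,0,0.3,4.6,0,0,0,0.4,0]}}

```text
time: 24.15
ee_pos: [0.5097, 0.025, 0.191]
tcp_rot: [180.0, -0.1, 172.3]
wrist_force: [0.1, -1.0, -1.8]
opening: 0.0453
```

```bash
python3 -c "
from h import *
wpic('w15')"
```

```text
24.2 [0.5097 0.0238 0.191 ] [-1.7999e+02 -4.0000e-02  1.7224e+02] [ 2.7 -1.1 -0.6 90.5 -0.  10.4] 0.0453 [ 0.2 -0.3 -1.1]
```

View pics/w15.png

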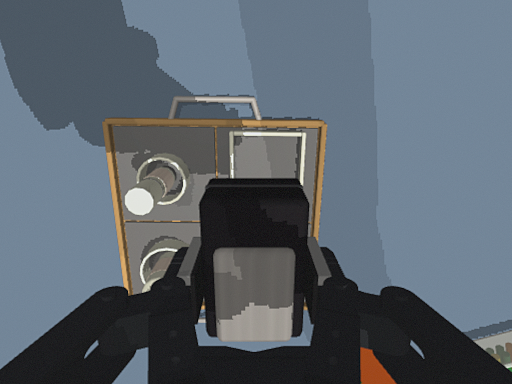

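Call:
{"name": "apply_moves", "arguments": {"targets": [0.39,0.44,-0.4,0,0,0,0,0.39,0.44,-1.5,0,0,0,0,0.39,0.44,-2.7,0,0,0,0,0.39,0.44,-3.7,0,0,0,0,0.39,0.44,-4.3,0,0,0,0]}}

```text
time: 24.7
ee_pos: [0.5207, 0.0354, 0.0587]
tcp_rot: [-180.0, -0.2, 172.0]
wrist_force: [-0.0, -0.6, -1.3]
opening: 0.0452
```

Call:
{"name": "apply_moves", "arguments": {"targets": [0,0,0,0,0,0,0,0,0,0,0,0,0,0]}}

```text
time: 24.9
ee_pos: [0.5219, 0.0357, 0.0624]
tcp_rot: [-180.0, -0.0, 172.1]
wrist_force: [0.8, -0.2, -1.3]
opening: 0.0451
```

```bash
python3 -c "
from h import *
wpic('w16')"
```

```text
24.95 [0.5224 0.0358 0.0633] [1.7999e+02 6.0000e-02 1.7207e+02] [  3.9   1.4 -12.2  76.3  -0.   11.9] 0.0451 [ 0.7 -0.3 -1.4]
```

View pics/w16.png

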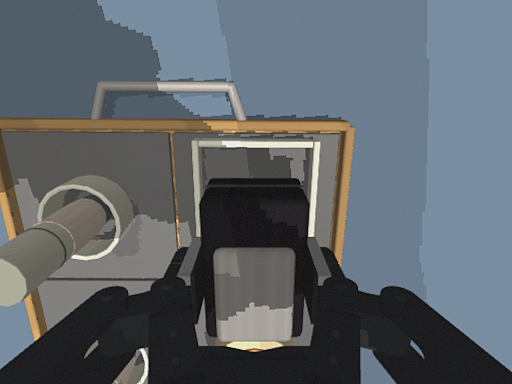

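The frame's near wall spans x 193–320 and the punch is centred at about 254, so I'll lower it.

Call:
{"name": "apply_moves", "arguments": {"targets": [0,0.02,-0.4,0,0,0,0,0,0.02,-0.8,0,0,0,0,0,0.02,-1.1,0,0,0,0,0,0.02,-1.25,0,0,0,0,0,0.02,-1.32,0,0,0,0]}}

```text
time: 25.45
ee_pos: [0.5213, 0.0367, 0.022]
tcp_rot: [-180.0, -0.1, 172.1]
wrist_force: [0.7, 0.1, -1.4]
opening: 0.0452
```

Call:
{"name": "apply_moves", "arguments": {"targets": [0,0,-0.03,0,0,0,0,0,0,-0.05,0,0,0,0]}}

```text
time: 25.65
ee_pos: [0.5219, 0.0367, 0.0216]
tcp_rot: [180.0, 0.0, 172.1]
wrist_force: [-0.1, -0.2, -2.0]
opening: 0.0451
```

Call:
{"name": "apply_moves", "arguments": {"targets": [0,0,-0.02,0,0,0,0,0,0,-0.02,0,0,0,0.6,0,0,-0.02,0,0,0,0.7,0,0,-0.02,0,0,0,0.75,0,0,-0.02,0,0,0,0.75]}}

```text
time: 26.15
ee_pos: [0.5218, 0.0367, 0.0209]
tcp_rot: [180.0, 0.0, 172.1]
wrist_force: [0.0, -0.3, -0.5]
opening: 0.0643
```

Call:
{"name": "apply_moves", "arguments": {"targets": [0,0,0.6,0,0,0,0.75,0,0,1.9,0,0,0,0.75,0,0,3.4,0,0,0,1,0.2,-0.2,4.9,0,0,0,1,0.8,-1.0,6.2,0,0,0,1]}}

```text
time: 26.65
ee_pos: [0.5453, 0.0077, 0.2098]
tcp_rot: [180.0, 0.1, 172.2]
wrist_force: [1.3, 0.7, 0.1]
opening: 0.0857
```

Call:
{"name": "apply_moves", "arguments": {"targets": [0.4,-0.8,0.6,0,0,0,1,0.4,-0.8,0.6,0,0,0,1,0.4,-0.8,0.6,0,0,0,1]}}

```text
time: 26.95
ee_pos: [0.5578, -0.0176, 0.2244]
tcp_rot: [180.0, -0.0, 172.0]
wrist_force: [0.1, -0.3, -1.4]
opening: 0.0853
```

```bash
python3 -c "
from h import *
wpic('w17',['paper_punch_mid'])
from workcell import camera
for c in ['top','scene']:
    d=camera(c);cv2.imwrite(f'pics/{c}1.png',d['img'][:,:,::-1])
a=cv2.imread('pics/scene1.png')[100:320,150:430];cv2.imwrite('pics/scene1z.png',cv2.resize(a,None,fx=2.7,fy=2.7,interpolation=cv2.INTER_CUBIC))"
```

```text
27.0 [ 0.5573 -0.0171  0.2237] [ 1.8000e+02 -9.0000e-02  1.7209e+02] [-1.8  6.  10.3 94.4  0.   6.1] 0.0854 [-0.   0.8 -1. ]
paper_punch_mid [(0.86, [275.4, 89.0, 322.0, 159.0]), (0.27, [250.4, 73.2, 347.2, 167.9])]
```

View pics/w17.png

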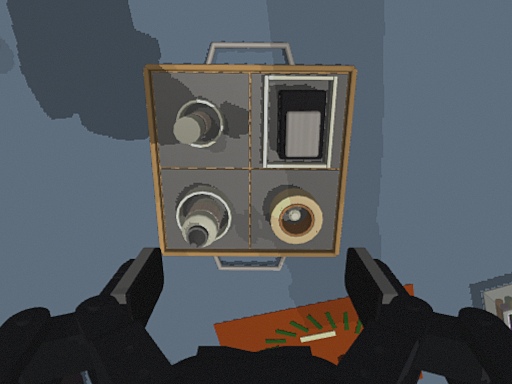

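View pics/scene1z.png

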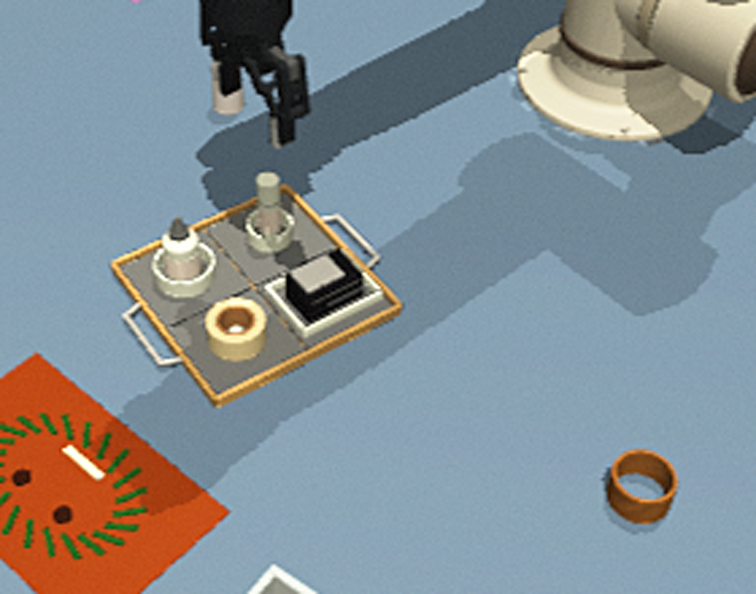

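All four are in their holders, and the salt shaker and napkin ring haven't been touched. I'll do a numeric check and hand in.

Run:
```python
from h import *
from workcell import bot
w=dict(np.load('pics/w17.npz'))
q=lambda p,z:onplane(w,p,z)[0].round(4)
print("stick",q((187,130.5),.093),"collar",q((200,124.5),.031))
print("bottle tip",q((198,240),.097),"collar",q((203.5,217),.031))
print("tape",q((297,217.5),.039),"peg ~ .626 .0215")
P=onplane(w,[(279,92),(326,92),(323,158),(279,158)],.044);print("punch",P.mean(0).round(4))
F=onplane(w,[(266,77),(336,77),(331,166),(265,167)],.021);print("frame",F.mean(0).round(4))
o=bot.get_obs();print(o["time"],o["ee_pos"],abs(o["qd"]).max())
bot.job_done()
```

```text
stick [ 0.5059 -0.0688  0.093 ] collar [ 0.5073 -0.0679  0.031 ]
bottle tip [ 0.608  -0.0783  0.097 ] collar [ 0.611  -0.0837  0.031 ]
tape [0.623  0.0223 0.039 ] peg ~ .626 .0215
punch [0.5219 0.0362 0.044 ]
frame [0.5219 0.0371 0.021 ]
27.15 [ 0.55699538 -0.01662926  0.22369256] 0.41659229938583653
the job is handed in; nothing more can be done
```

I packed all four things into the caddy: the stick in the narrow collar, the tape over the peg, the bottle in the wide collar and the punch lengthwise in the frame. The job was handed in at 27 s, with the gripper open and well clear of everything.

The last wrist picture gave these distances from each holder's middle:

| Thing | Distance from middle | Allowed |
|---|---|---|
| Glue stick | about 2 mm | 14 mm |
| Masking tape | about 3 mm | 14 mm |
| Glue bottle | about 6 mm | 14 mm |
| Paper punch | about 1 mm | 18 mm |

- **Upright and down:** all four look upright in the pictures. Each was released within about 1 mm of its seat, judged by the gripper's height. I did not measure their final height or tilt.
- **Bottle reading:** the 6 mm is measured at the nozzle tip, where my pixel pick is least certain. The gripper let go of the bottle within 1 mm of the collar's middle.
- **Contact force:** the wrist force rose briefly to about 34 N as the bottle touched its plate, which is within the limits. Every other reading stayed below 10 N.
- **Salt shaker and napkin ring:** the arm never went near them, and they look unmoved in the pictures. The gripper partly hid the salt shaker in the last scene picture. I did not re-measure either one at the end.
- **Cameras:** the top and scene cameras disagreed by about 5–8 mm, so I relied on the wrist camera for the final positions.

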